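Find the empty drying compartment and open its lid

TASK

One of the four identical lids in the showcase deck covers an empty compartment, ready for a fresh cassette. Press the lids at their far ends, with the fingertips, to find the one that rocks, tip it, and push its raised near end back until that lid stands fully upright by itself. Nothing is to be pinched or picked up: leave the other lids shut and everything else where it stands.

Things in the scene. Friction and masses are not known exactly. Their poses are not given: they have to be found in the camera images.
- base: base of a climate showcase, hood off: fixed grey box 204 mm deep (x), 476 mm wide (y), flat deck 85 mm above the table. Origin: centre of its underside; x away from the robot, y left, z up. Four identical white lids lie flush in the deck, lid1 (left, y +126 mm) to lid4 (right, y -126 mm), 84 mm apart, centred at x 0. The deck's ends beyond them are solid, 74 mm wide.
- deck_pin (a point): on the base: middle of the line of the lids' pivot pins, 17.5 mm beyond the base's centre, 82 mm above the table. Below each lid is a compartment 159 x 76 mm, floor 77 mm below the deck. Three hold a cassette reaching to 1 mm below the lid, so the lid is solid (under 2 mm of give); one, different each time, holds only a flat plate, and its lid tips.
- lid1 (a joint): tilt of the leftmost lid about its pin (across the lid, along the base's y, at mid-thickness), rad: 0 shut and flush, 1.57 upright, 1.66 at its stop. Growing = the far end, beyond the pin, goes down into the compartment and the near end rises; it cannot tip the other way. Stiff pivot: a free lid stays at any angle it is left at; 2 to 5 N at the press mark tips it.
- lid1_press (a point): the leftmost lid, 155 mm long, 72 mm wide, 6 mm thick, about 0.15 kg, 60 mm of it beyond the pin and 95 mm before it: the round grey press mark on its top face, on its centre line, 35 mm beyond the pin and 25 mm short of the far end. The frame turns with the lid: x along it to the far end, z out of its top face.
- lid1_edge (a point): the leftmost lid: middle of its near end face, at mid-thickness, 95 mm before the pin; same axes as the press mark
- lid2 (a joint): tilt of the second lid from the left about its pin (across the lid, along the base's y, at mid-thickness), rad: 0 shut and flush, 1.57 upright, 1.66 at its stop. Growing = the far end, beyond the pin, goes down into the compartment and the near end rises; it cannot tip the other way. Stiff pivot: a free lid stays at any angle it is left at; 2 to 5 N at the press mark tips it.
- lid2_press (a point): the second lid from the left, 155 mm long, 72 mm wide, 6 mm thick, about 0.15 kg, 60 mm of it beyond the pin and 95 mm before it: the round grey press mark on its top face, on its centre line, 35 mm beyond the pin and 25 mm short of the far end. The frame turns with the lid: x along it to the far end, z out of its top face.
- lid2_edge (a point): the second lid from the left: middle of its near end face, at mid-thickness, 95 mm before the pin; same axes as the press mark
- lid3 (a joint): tilt of the third lid from the left about its pin (across the lid, along the base's y, at mid-thickness), rad: 0 shut and flush, 1.57 upright, 1.66 at its stop. Growing = the far end, beyond the pin, goes down into the compartment and the near end rises; it cannot tip the other way. Stiff pivot: a free lid stays at any angle it is left at; 2 to 5 N at the press mark tips it.
- lid3_press (a point): the third lid from the left, 155 mm long, 72 mm wide, 6 mm thick, about 0.15 kg, 60 mm of it beyond the pin and 95 mm before it: the round grey press mark on its top face, on its centre line, 35 mm beyond the pin and 25 mm short of the far end. The frame turns with the lid: x along it to the far end, z out of its top face.
- lid3_edge (a point): the third lid from the left: middle of its near end face, at mid-thickness, 95 mm before the pin; same axes as the press mark
- lid4 (a joint): tilt of the rightmost lid about its pin (across the lid, along the base's y, at mid-thickness), rad: 0 shut and flush, 1.57 upright, 1.66 at its stop. Growing = the far end, beyond the pin, goes down into the compartment and the near end rises; it cannot tip the other way. Stiff pivot: a free lid stays at any angle it is left at; 2 to 5 N at the press mark tips it.
- lid4_press (a point): the rightmost lid, 155 mm long, 72 mm wide, 6 mm thick, about 0.15 kg, 60 mm of it beyond the pin and 95 mm before it: the round grey press mark on its top face, on its centre line, 35 mm beyond the pin and 25 mm short of the far end. The frame turns with the lid: x along it to the far end, z out of its top face.
- lid4_edge (a point): the rightmost lid: middle of its near end face, at mid-thickness, 95 mm before the pin; same axes as the press mark
- spare_cassette: spare drying-agent cassette, white perforated box 150 x 66 x 70 mm, on the table in front of the showcase base to the left; loose, not to be disturbed; origin at the centre of its underside as it stands
- cup: large gold-coloured two-handled cup, 272 mm to the rim, bowl 228 mm across, 295 mm over the handles, on the table to the left; loose, not to be disturbed; origin at the centre of its underside as it stands
- ball_trophy: trophy with an orange basketball on three grey ribs, 90 mm square foot, 233 mm tall, on the table to the right; loose, not to be disturbed; origin at the centre of its underside as it stands
- brush: soft brush lying on the table between the robot and the showcase base; loose, not to be disturbed; origin at the centre of its underside, it lies along its x
- spatula: spatula, 180 mm long, lying on the table to the right; loose, not to be disturbed; origin at the centre of its underside, it lies along its x
- wax: closed jar of wax, 68 mm across, 50 mm tall, on the table in front of the showcase base to the right; loose, not to be disturbed; origin at the centre of its underside as it stands
- hygrometer: dial hygrometer, 46 mm disc, 17 mm high, lying on the solid left end of the showcase deck; loose, not to be disturbed; origin at the centre of its underside as it stands
- medal: medal on a dark wooden block 62 x 50 mm, 17 mm high in all, on the solid right end of the showcase deck; loose, not to be disturbed; origin at the centre of its underside as it stands

How it is judged:
By the outcome, as a careful person would: the job done as asked, in the order asked, and still so for the second after the job is handed in, with the robot touching nothing.
It also fails if it takes over 48 s, if anything falls off the work surface, if the arm or the gripper's body presses on something with over 40 N, if the wrist force passes 120 N, or if a joint passes its speed limit or range.

ROBOT

A 6-joint arm with a two-finger parallel gripper is mounted at the origin on the work surface. World frame = base frame: x ahead of the robot, y to its left, z up, the work surface at z = 0. Lengths are in m, angles in rad, forces in N, time in s.
With the tool pointing down it reaches from about 0.35 to 0.775 m from the base axis. Payload 5.5 kg.
Tool frame: the origin (TCP) lies at the very end of the fingers, on their centre line; the grasp point (between the pads) lies 19 mm behind it; z points along the fingers, y is the direction in which the jaws open and shut (so a half turn about z gives the same grasp; the last joint's range is limited). The gripper opens to 85 mm and grips with 20 to 120 N. Pads are 22 mm wide; open, the fingers measure 114 mm over their backs; the gripper's body (76 mm by 85 mm) begins 54 mm behind the grasp point. The pads swing forward as they close: fully open they stand 13 mm farther back than shut.
Start: joints at [-1.284, 0.313, 0.046, 1.304, 0, 1.431], TCP at [0.238, -0.523, 0.231] pointing down, gripper open.
Joint ranges: [-2.76, 2.76], [-0.86, 1.69], [-1.03, 1.26], [-2.2, 2.34], [-1.47, 1.5], [-3.14, 3.14]. Speed limits (rad/s): [2.57, 2.57, 3.14, 3.14, 3.14, 3.14].

INTERFACE

Orientations are given as a unit quaternion [w, x, y, z].
In Python, from workcell import get_state, imaging, env, spotter gives the robot as it stands.
- The arm moves only by the tool play_rows, never from a script. Its argument "moves" is a list of rows, each an object with "claw": the finger opening in cm, from 0 to 8.54; "delta_pos": the shift along the tool's x, y, z in cm, a list of three; "twist": the turn about the tool's z in degrees. A call has 1 to 12 rows; each row is the pose to reach, as a shift and turn from the pose commanded when the call began, along the tool's axes at that moment; what a row does not reach only later rows make up. A row lasts 1/8 s, in which the tool goes at most 62.5 mm and 10.7 degrees, less where a joint would pass 70% of its speed; a pose out of reach is approached as far as the arm can. A call with a gripper value outside its range is refused whole. The fingers move at their own pace and stop on an object; "force" is the grip in N (left out, the last holds). Time passes only in rows, so rows that repeat a pose let the fingers close. It gives the time, the measured TCP pose, the force and the opening at its end, in the units of the state.
- get_state(): the state, without advancing time (a new reading comes with each control period).
- imaging.read_camera(name): name is "side" or "top" or "wrist"; returns the picture (420x560x3 uint8, red, green, blue); there is no depth.
- imaging.camera_info(name): a dict with "fx", "fy", "cx", "cy" (pixels), "world_to_cam" (4x4, takes a point from world to camera coordinates). Camera axes: x right, y down, z forward; pixel columns grow to the right and rows downward; lengths in m; the calibration is good to about 2 mm. A picture is of the moment at which its call begins: read the wrist's pose just before it. camera_info takes no time and is no camera call; for the wrist camera it gives the pose at the moment of the call.
- env.hand_in(): hands the job in, once; it reports no verdict.
Trained networks look in the newest picture that a camera, given by its name, has taken for a name from the list of things; names that differ only in an ending like _2 or _b are one class to them, and where a whole thing is asked for, a point or a joint stands for the part that bears it (a point fixed in the world has none). Each returns a list of dicts, best first, with "conf" (0 to 1); they miss things now and then, are a little off and sometimes report something else, mostly with a low value. They report only what shows in the picture. A call takes as long as a camera call.
- spotter.spot_in(camera, query): "extent" ([left, top, right, bottom] in pixels, round what is visible of it).
The state is a dict: "clock": time; "joint_pos": joint angles; "qvel": joint speeds; "tau": joint torques, N m; "tcp_pos": TCP position; "orientation": TCP orientation; "wrist_force": force on the tool from outside, world axes, zero at the start; "ft_torque": the same for the moment, N m; "finger_gap": finger opening in m.
Only numpy, scipy, OpenCV 4.12 (cv2) and the standard library are available. Lean on these libraries where they do the work, as an engineer would, in place of code of your own. Each camera call takes 0.05 s, during which the arm holds its last target. There are 200 camera calls.

## Working session

There is one attempt and no reset: what is moved stays moved. The work goes in short steps, Python scripts to look and compute and a tool call to move; the robot and the scene stay as the last step left them, time stands still between calls to the robot, and variables do not carry over. Pictures are saved under pics/ and viewed, about 8 in all and at most 12, crops included, and the job is handed in when it is done.

Besides the shell and the picture viewer there is one more tool, called by a JSON object that holds its "name" and its "arguments". play_rows: Moves the arm, as the interface text tells. Its arguments: {"type":"object","properties":{"moves":{"type":"array"},"force":{"type":"number"}},"required":["moves"]}

```bash
mkdir -p pics; ls
python3 - <<'E'
from workcell import get_state, imaging, env, spotter
import cv2
s=get_state(); print({k:(v if not hasattr(v,'tolist') else v.tolist()) for k,v in s.items()})
for c in ("top","side"):
    im=imaging.read_camera(c); cv2.imwrite(f"pics/{c}0.png",im[:,:,::-1])
    for q in ("base","lid1_press","lid1","hygrometer","medal","spare_cassette","cup","ball_trophy","wax","brush"):
        r=spotter.spot_in(c,q); print(c,q,[(d["conf"],[round(float(x)) for x in d["extent"]]) for d in r[:4]])
    i=imaging.camera_info(c); print(i)
E
```

```text
pics
{'clock': 0.0, 'joint_pos': [-1.2835948524221799, 0.3140287498785758, 0.044978361028610844, 1.3036090148863857, -2.8530799484690388e-05, 1.431207284307711], 'qvel': [0.0020500121658521752, 0.0004480588850993232, 0.0010724241366069863, -0.001093255141863075, 0.0004934558560776188, -0.0006331442436506562], 'tau': [0.00024635087356728036, -48.06247115135193, 29.853524565696716, 0.019363114843145013, 0.00017371791727782693, 2.0714763238061096e-07], 'tcp_pos': [0.23786336780843967, -0.5229266420864372, 0.23039250021637572], 'orientation': [-0.0009279503571995702, 0.9773170766405017, 0.21177928071388633, -8.291747276371112e-05], 'wrist_force': [0.5830262069608435, 0.20853101694669, 0.07001837977635623], 'ft_torque': [0.0032663772280076353, 0.027776505137172548, 0.01601412660502368], 'finger_gap': 0.08548779070016499}
top base []
top lid1_press [(0.84, [205, 161, 230, 214])]
top lid1 [(0.74, [254, 154, 287, 212]), (0.73, [204, 160, 233, 213]), (0.63, [286, 152, 313, 207]), (0.57, [231, 158, 259, 210])]
top hygrometer [(0.64, [186, 184, 196, 197]), (0.46, [285, 148, 312, 205]), (0.4, [2
[... 1065 characters left out ...]
side spare_cassette [(0.68, [229, 301, 300, 366]), (0.3, [297, 218, 357, 259]), (0.29, [227, 182, 282, 216])]
side cup [(0.9, [20, 224, 175, 385])]
side ball_trophy [(0.9, [316, 89, 350, 154]), (0.39, [229, 303, 304, 364]), (0.29, [244, 165, 294, 196])]
side wax [(0.68, [226, 185, 283, 215])]
side brush [(0.76, [298, 216, 359, 260])]
{'fx': 415.5674152789468, 'fy': 415.5674152789468, 'cx': 283.80789543608245, 'cy': 212.50269815196614, 'world_to_cam': array([[-0.82550445, -0.5643502 , -0.00715991,  0.40243608],
       [-0.37749509,  0.56152362, -0.73633463,  0.22931474],
       [ 0.41957105, -0.60514468, -0.67657967,  1.02369854],
       [ 0.        ,  0.        ,  0.        ,  1.        ]])}
```

Run:
```python
import cv2
t=cv2.imread("pics/top0.png")[135:305,140:390]
cv2.imwrite("pics/topc.png",cv2.resize(t,None,fx=3.2,fy=3.2,interpolation=cv2.INTER_CUBIC))
s=cv2.imread("pics/side0.png")[140:320,150:380]
cv2.imwrite("pics/sidec.png",cv2.resize(s,None,fx=3.2,fy=3.2,interpolation=cv2.INTER_CUBIC))
```

```text
(no output)
```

View pics/topc.png

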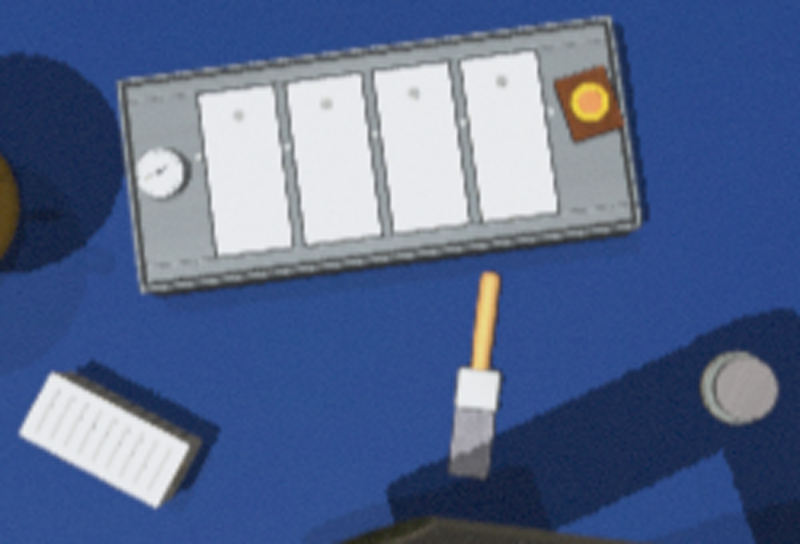

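View pics/sidec.png

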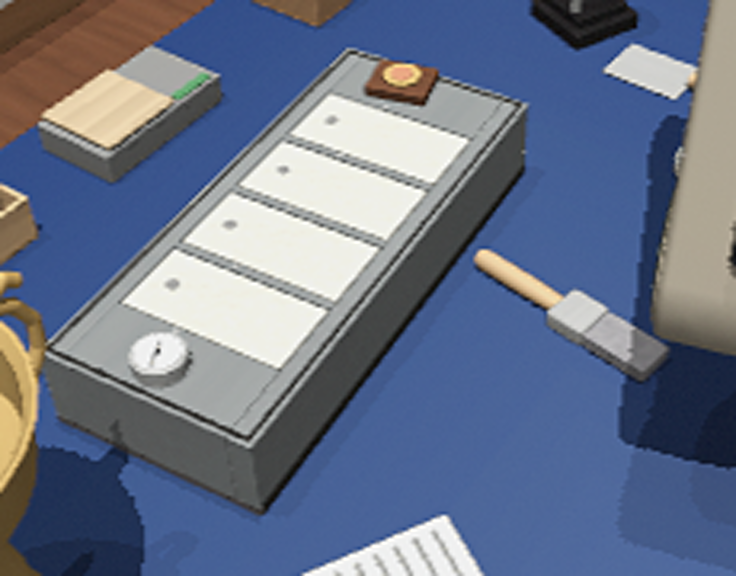

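```bash
cat > h.py <<'E'
import numpy as np
from scipy.optimize import least_squares
from workcell import get_state, imaging
def proj(info,P):
    P=np.atleast_2d(P); c=(info["world_to_cam"]@np.c_[P,np.ones(len(P))].T).T
    return np.c_[info["fx"]*c[:,0]/c[:,2]+info["cx"],info["fy"]*c[:,1]/c[:,2]+info["cy"]]
def b2w(p,P):
    P=np.atleast_2d(P); c,s=np.cos(p[2]),np.sin(p[2])
    return np.c_[p[0]+c*P[:,0]-s*P[:,1],p[1]+s*P[:,0]+c*P[:,1],P[:,2]]
E
python3 - <<'E'
from h import *
it,is_=imaging.camera_info("top"),imaging.camera_info("side")
ys=[.126,.042,-.042,-.126]
M=[[.0525,y,.085] for y in ys]
C=[[.102,.238,.085],[.102,-.238,.085],[-.102,-.238,.085],[-.102,.238,.085]]
top=np.array([[238,116],[326,104],[413,93],[501,82],[120,82],[610,18],[638,220],[143,287]])/3.2+[140,135]
L=[[.0775,.126+.036,.085],[-.0775,.126+.036,.085],[-.0775,-.126-.036,.085],[.0775,-.126-.036,.085]]
top=np.r_[top,np.array([[198,94],[216,257],[557,212],[538,51]])/3.2+[140,135]]
side=np.array([[172,285],[230,225],[283,170],[332,120],[48,352],[350,50],[526,105],[248,436]])/3.2+[150,140]
f=lambda p,c:np.r_[(proj(it,b2w(p,M+C+L))-top).ravel()*(c!=1),(proj(is_,b2w(p,M+C))-side).ravel()*(c!=0)]
for c in (0,1,2):
    r=least_squares(f,[.6,0,0],args=(c,),loss="soft_l1"); print(c,r.x,np.round(f(r.x,2),1).tolist())
p=r.x
print(b2w(p,M)); print(b2w(p,C)); print(np.linalg.norm(b2w(p,M)[:,:2],axis=1))
E
```

```text
0 [0.57458411 0.0631803  0.09941275] [0.2, -0.1, 0.1, 0.1, 0.2, -0.1, 0.1, -0.2, -1.2, -0.7, 0.3, -0.7, 1.2, 2.1, -1.1, 1.5, 0.0, 0.2, 0.2, -0.4, 0.3, -0.2, -0.8, -0.0, -0.5, -0.2, -0.5, -0.1, -0.5, 0.0, -0.7, 0.1, -4.3, -0.1, -1.1, -1.0, 0.3, -0.4, -0.0, 4.1]
1 [0.57333035 0.06203123 0.09802208] [0.6, 0.2, 0.5, 0.4, 0.7, 0.4, 0.6, 0.3, -0.8, -0.4, 0.7, -0.2, 1.5, 2.6, -0.8, 1.8, 0.4, 0.5, 0.5, -0.1, 0.6, 0.3, -0.4, 0.4, 0.1, -0.3, 0.1, -0.2, 0.1, -0.0, -0.0, 0.0, -3.7, -0.3, -0.5, -1.0, 0.9, -0.4, 0.5, 4.0]
2 [0.57404873 0.06265976 0.09905659] [0.4, 0.0, 0.2, 0.2, 0.4, 0.1, 0.3, 0.0, -1.0, -0.5, 0.5, -0.5, 1.3, 2.3, -0.9, 1.6, 0.2, 0.4, 0.4, -0.3, 0.4, 0.0, -0.6, 0.2, -0.3, -0.2, -0.2, -0.2, -0.2, 0.0, -0.4, 0.1, -4.0, -0.2, -0.8, -1.0, 0.6, -0.4, 0.2, 4.0]
[[ 0.61383065  0.19323407  0.085     ]
 [ 0.6221378   0.10964584  0.085     ]
 [ 0.63044495  0.02605762  0.085     ]
 [ 0.6387521  -0.0575306   0.085     ]]
[[ 0.65201179  0.30958032  0.085     ]
 [ 0.69908565 -0.16408628  0.085     ]
 [ 0.49608568 -0.1842608   0.085     ]
 [ 0.44901181  0.28940581  0.085     ]]
[0.64352736 0.63172593 0.63098323 0.64133768]
```

```bash
cat >> h.py <<'E'
from scipy.spatial.transform import Rotation as R
p=[0.57405,0.06266,0.09906]
def delta(W):
    s=get_state(); q=np.array(s["orientation"]); r=R.from_quat(q[[1,2,3,0]])
    d=r.inv().apply(np.atleast_2d(W)-s["tcp_pos"])*100
    x=r.as_matrix()[:,0]; return np.round(d,2),np.degrees(np.arctan2(x[1],x[0])-p[2])
E
python3 -c "
from h import *
m=b2w(p,[[.0525,-.126,.105]])[0]
print(delta([[.4,-.15,.2],m]))"
```

```text
(array([[ 30.2 , -27.29,   3.13],
       [ 55.77, -25.83,  12.63]]), np.float64(18.77690545681779))
```

{"name": "play_rows", "arguments": {"moves": [{"claw": 0, "delta_pos": [30.2, -27.3, 3.1], "twist": 0}, {"claw": 0, "delta_pos": [30.2, -27.3, 3.1], "twist": 0}, {"claw": 0, "delta_pos": [30.2, -27.3, 3.1], "twist": 0}, {"claw": 0, "delta_pos": [30.2, -27.3, 3.1], "twist": 0}, {"claw": 0, "delta_pos": [30.2, -27.3, 3.1], "twist": 9}, {"claw": 0, "delta_pos": [30.2, -27.3, 3.1], "twist": 18.8}, {"claw": 0, "delta_pos": [30.2, -27.3, 3.1], "twist": 18.8}, {"claw": 0, "delta_pos": [55.8, -25.8, 11], "twist": 18.8}, {"claw": 0, "delta_pos": [55.8, -25.8, 11], "twist": 18.8}, {"claw": 0, "delta_pos": [55.8, -25.8, 11], "twist": 18.8}, {"claw": 0, "delta_pos": [55.8, -25.8, 11], "twist": 18.8}, {"claw": 0, "delta_pos": [55.8, -25.8, 11], "twist": 18.8}], "force": 40}}

```text
clock: 2.6
tcp_pos: [0.6413, -0.0558, 0.1188]
orientation: [-0.0, 0.999, 0.051, -0.001]
wrist_force: [-0.2, -0.1, 0.0]
finger_gap: 0.0
```

```bash
python3 -c "
from h import *
import cv2
m=b2w(p,[[.0525,-.126,.085]])[0]
s=get_state();print(s['clock'],s['tcp_pos'],s['wrist_force'],s['finger_gap']);print(delta([m]))
i=imaging.camera_info('wrist');im=imaging.read_camera('wrist')
print(proj(i,b2w(p,[[.0525,y,.085] for y in (.126,.042,-.042,-.126)])))
cv2.imwrite('pics/w1.png',im[:,:,::-1])"
```

```text
2.6 [ 0.64125335 -0.05581844  0.11876887] [-0.23259911 -0.13755361  0.00413727] 4.033529294566343e-05
(array([[-0.26,  0.15,  3.38]]), np.float64(0.12200921664626894))
[[-193.33590748  244.69865155]
 [ -34.06634328  245.04978097]
 [ 125.15195652  245.40079738]
 [ 284.31901665  245.75170082]]
```

View pics/w1.png

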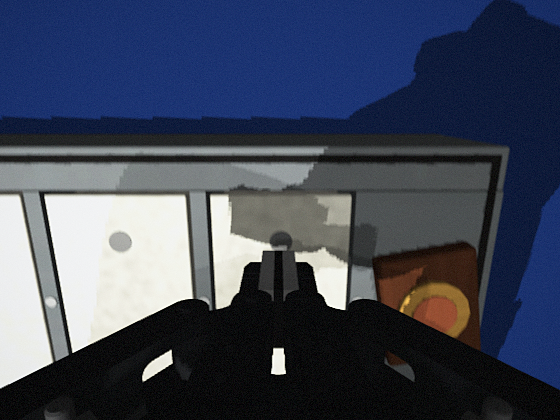

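{"name": "play_rows", "arguments": {"moves": [{"claw": 0, "delta_pos": [-0.2, 0.1, 2.5], "twist": 0}, {"claw": 0, "delta_pos": [-0.2, 0.1, 3.2], "twist": 0}, {"claw": 0, "delta_pos": [-0.2, 0.1, 3.4], "twist": 0}, {"claw": 0, "delta_pos": [-0.2, 0.1, 3.55], "twist": 0}, {"claw": 0, "delta_pos": [-0.2, 0.1, 3.55], "twist": 0}]}}

```text
clock: 3.28
tcp_pos: [0.6376, -0.0591, 0.0867]
orientation: [0.0, 0.999, 0.049, 0.001]
wrist_force: [-0.3, 0.2, -0.4]
finger_gap: 0.0003
```

{"name": "play_rows", "arguments": {"moves": [{"claw": 0, "delta_pos": [0, 0, 0.2], "twist": 0}, {"claw": 0, "delta_pos": [0, 0, 0.4], "twist": 0}, {"claw": 0, "delta_pos": [0, 0, 0.4], "twist": 0}]}}

```text
clock: 3.65
tcp_pos: [0.6379, -0.059, 0.0845]
orientation: [0.001, 0.999, 0.049, 0.001]
wrist_force: [-3.9, 1.3, 12.5]
finger_gap: -0.0001
```

{"name": "play_rows", "arguments": {"moves": [{"claw": 0, "delta_pos": [0.1, 0, -2.0], "twist": 0}, {"claw": 0, "delta_pos": [0.1, -4.2, -2.0], "twist": 0}, {"claw": 0, "delta_pos": [0.1, -8.4, -2.0], "twist": 0}, {"claw": 0, "delta_pos": [0.1, -8.4, -1.0], "twist": 0}, {"claw": 0, "delta_pos": [0.1, -8.4, -0.3], "twist": 0}, {"claw": 0, "delta_pos": [0.1, -8.4, 0], "twist": 0}, {"claw": 0, "delta_pos": [0.1, -8.4, 0], "twist": 0}]}}

```text
clock: 4.53
tcp_pos: [0.63, 0.0248, 0.0844]
orientation: [-0.001, 0.999, 0.049, 0.001]
wrist_force: [-7.3, 4.5, 18.1]
finger_gap: -0.0
```

{"name": "play_rows", "arguments": {"moves": [{"claw": 0, "delta_pos": [0.1, 0, -2.0], "twist": 0}, {"claw": 0, "delta_pos": [0.1, -4.2, -2.0], "twist": 0}, {"claw": 0, "delta_pos": [0.1, -8.4, -2.0], "twist": 0}, {"claw": 0, "delta_pos": [0.1, -8.4, -1.0], "twist": 0}, {"claw": 0, "delta_pos": [0.1, -8.4, -0.3], "twist": 0}, {"claw": 0, "delta_pos": [0.1, -8.4, 0], "twist": 0}, {"claw": 0, "delta_pos": [0.1, -8.4, 0], "twist": 0}]}}

```text
clock: 5.4
tcp_pos: [0.6227, 0.1076, 0.0844]
orientation: [-0.001, 0.999, 0.048, 0.001]
wrist_force: [-7.8, 2.4, 19.4]
finger_gap: -0.0002
```

Lids 4, 3 and 2 are solid (12–19 N, held at 84.4 mm). Next is lid1, pressed the same way.

{"name": "play_rows", "arguments": {"moves": [{"claw": 0, "delta_pos": [0.1, 0, -2.0], "twist": 0}, {"claw": 0, "delta_pos": [0.1, -4.2, -2.0], "twist": 0}, {"claw": 0, "delta_pos": [0.1, -8.4, -2.0], "twist": 0}, {"claw": 0, "delta_pos": [0.1, -8.4, -1.0], "twist": 0}, {"claw": 0, "delta_pos": [0.1, -8.4, -0.3], "twist": 0}, {"claw": 0, "delta_pos": [0.1, -8.4, 0.1], "twist": 0}, {"claw": 0, "delta_pos": [0.1, -8.4, 0.1], "twist": 0}]}}

```text
clock: 6.28
tcp_pos: [0.6181, 0.17, 0.0801]
orientation: [-0.008, 0.998, 0.068, -0.001]
wrist_force: [1.0, -0.4, -0.1]
finger_gap: 0.0002
```

```bash
python3 -c "
from h import *
import cv2
s=get_state();print(s['clock'],s['tcp_pos'],s['joint_pos'],s['qvel'],s['wrist_force'],s['orientation'],s['tau'])
im=imaging.read_camera('side');cv2.imwrite('pics/s2.png',cv2.resize(im[100:310,130:410,::-1],None,fx=2.8,fy=2.8,interpolation=cv2.INTER_CUBIC));s=get_state();print(s['tcp_pos'],s['wrist_force'],s['joint_pos'])"
```

```text
6.275 [0.61812816 0.17004322 0.08013293] [ 0.13544671  0.51709675 -0.02361332  1.03144503  0.01671679  3.14056439] [ 0.00409807 -0.00460958  0.00484862  0.00452734 -0.00248572  0.00048598] [ 1.00902717 -0.41329992 -0.08569447] [-0.0082938   0.99763803  0.06817648 -0.00123916] [ 8.16026470e-02 -5.66813242e+01  2.75821656e+01 -2.59300828e-02
  8.84263404e-02  2.24886107e-04]
[0.61822809 0.17013148 0.08033485] [ 0.35190294 -0.20819621 -1.10531686] [ 0.13556217  0.51695045 -0.02332627  1.03161498  0.01671872  3.14057229]
```

View pics/s2.png

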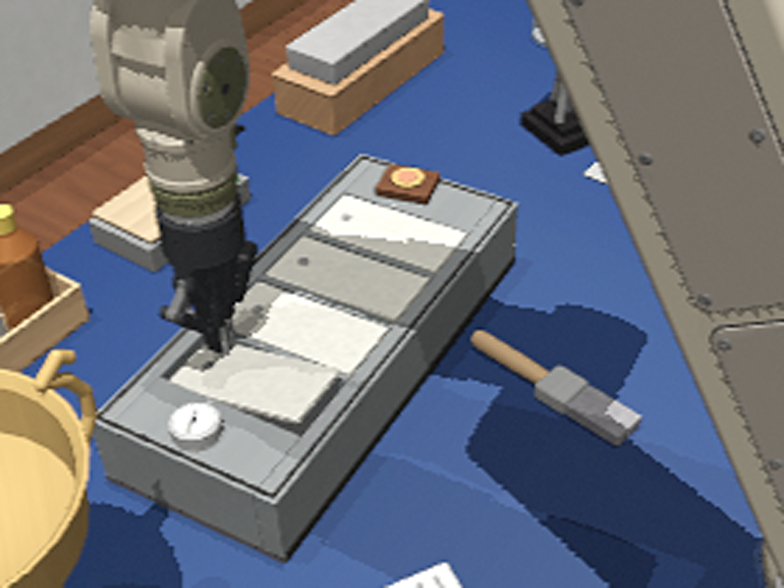

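{"name": "play_rows", "arguments": {"moves": [{"claw": 0, "delta_pos": [0, 0, -3], "twist": 0}, {"claw": 0, "delta_pos": [0, 0, -3], "twist": -10}, {"claw": 0, "delta_pos": [0, 0, -3], "twist": -20}, {"claw": 0, "delta_pos": [0, 0, -3], "twist": -30}, {"claw": 0, "delta_pos": [0, 0, -3], "twist": -40}, {"claw": 0, "delta_pos": [0, 0, -3], "twist": -50}, {"claw": 0, "delta_pos": [0, 0, -3], "twist": -60}, {"claw": 0, "delta_pos": [0, 0, -3], "twist": -70}, {"claw": 0, "delta_pos": [0, 0, -3], "twist": -80}, {"claw": 0, "delta_pos": [0, 0, -3], "twist": -90}, {"claw": 0, "delta_pos": [0, 0, -3], "twist": -90}]}}

```text
clock: 7.7
tcp_pos: [0.6185, 0.17, 0.1107]
orientation: [-0.006, 0.658, 0.753, 0.005]
wrist_force: [0.6, 0.7, -0.3]
finger_gap: -0.0004
```

```bash
python3 -c "
from h import *
import cv2
s=get_state();print(s['clock'],s['tcp_pos'],s['joint_pos'],s['wrist_force'],s['orientation'])
print(delta(b2w(p,[[.0545,.126,.085]])))"
```

```text
7.7 [0.61847021 0.1699717  0.11072723] [0.13520858 0.49523214 0.01975339 1.09577137 0.0168312  1.57083094] [ 0.62237801  0.71145019 -0.32380138] [-0.00648837  0.65771566  0.75321925  0.00536406]
(array([[2.32, 0.05, 2.61]]), np.float64(92.06873993101088))
```

{"name": "play_rows", "arguments": {"moves": [{"claw": 0, "delta_pos": [2.35, 0.3, 0], "twist": 2}, {"claw": 0, "delta_pos": [2.35, 0.3, 1.5], "twist": 2}, {"claw": 0, "delta_pos": [2.35, 0.3, 2.6], "twist": 2}, {"claw": 0, "delta_pos": [2.35, 0.3, 3.0], "twist": 2}, {"claw": 0, "delta_pos": [2.35, 0.3, 3.5], "twist": 2}, {"claw": 0, "delta_pos": [2.35, 0.3, 4.0], "twist": 2}, {"claw": 0, "delta_pos": [2.35, 0.3, 4.4], "twist": 2}, {"claw": 0, "delta_pos": [2.35, 0.3, 4.8], "twist": 2}, {"claw": 0, "delta_pos": [2.35, 0.3, 4.8], "twist": 2}]}}

```text
clock: 8.82
tcp_pos: [0.6182, 0.1948, 0.0628]
orientation: [-0.007, 0.67, 0.742, 0.005]
wrist_force: [0.7, -0.1, 1.2]
finger_gap: -0.0001
```

```bash
python3 -c "
from h import *
import cv2
s=get_state();print(s['clock'],s['tcp_pos'],s['joint_pos'],s['wrist_force'])
im=imaging.read_camera('side');cv2.imwrite('pics/s3.png',cv2.resize(im[100:310,130:410,::-1],None,fx=2.8,fy=2.8,interpolation=cv2.INTER_CUBIC))"
```

```text
8.825 [0.61820165 0.19479775 0.06279502] [ 0.17355733  0.54207333 -0.02725239  1.00107796  0.01704167  1.64190671] [ 0.70500459 -0.05583564  1.18438989]
```

View pics/s3.png

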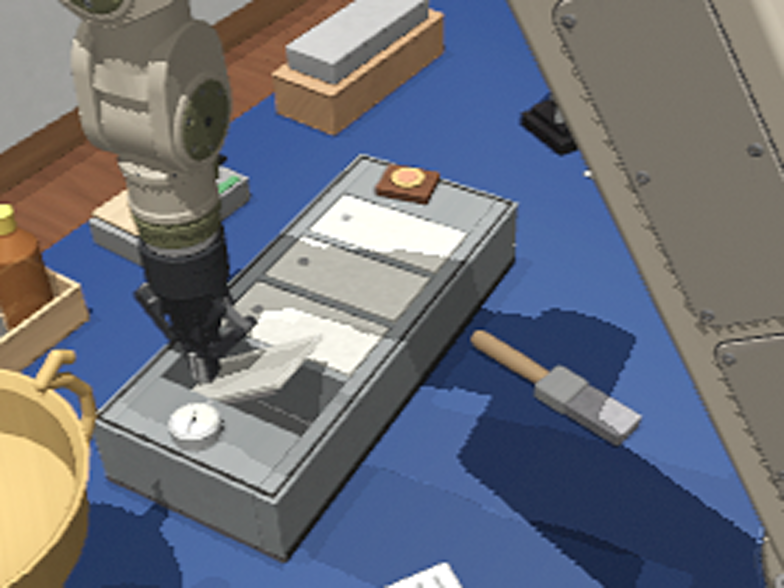

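```bash
python3 -c "
from h import *
print(delta(b2w(p,[[.056,.126,.200],[-.1,.126,.2],[-.1,.126,.126],[-.074,.126,.126],[-.047,.126,.148],[-.0245,.126,.158],[-.004,.126,.162]])))"
```

```text
(array([[  0.12,  -0.11, -13.71],
       [  0.17, -15.71, -13.7 ],
       [  0.04, -15.7 ,  -6.3 ],
       [  0.04, -13.1 ,  -6.3 ],
       [  0.06, -10.41,  -8.5 ],
       [  0.07,  -8.16,  -9.51],
       [  0.07,  -6.11,  -9.91]]), np.float64(90.20069307594967))
```

{"name": "play_rows", "arguments": {"moves": [{"claw": 0, "delta_pos": [0, 0, -6], "twist": 0}, {"claw": 0, "delta_pos": [0, 0, -12], "twist": 0}, {"claw": 0, "delta_pos": [0, 0, -13.7], "twist": 0}, {"claw": 0, "delta_pos": [0, -6, -13.7], "twist": 0}, {"claw": 0, "delta_pos": [0, -12, -13.7], "twist": 0}, {"claw": 0, "delta_pos": [0, -15.7, -13.7], "twist": 0}, {"claw": 0, "delta_pos": [0, -15.7, -13.7], "twist": 0}, {"claw": 0, "delta_pos": [0, -15.7, -10], "twist": 0}, {"claw": 0, "delta_pos": [0, -15.7, -6.3], "twist": 0}, {"claw": 0, "delta_pos": [0, -15.7, -6.3], "twist": 0}]}}

```text
clock: 10.12
tcp_pos: [0.4605, 0.1773, 0.1238]
orientation: [-0.008, 0.67, 0.742, 0.003]
wrist_force: [-1.0, 0.8, 0.4]
finger_gap: 0.0001
```

```bash
python3 -c "
from h import *
import cv2
s=get_state();print(s['clock'],s['tcp_pos'],s['wrist_force'])
im=imaging.read_camera('side');cv2.imwrite('pics/s4.png',cv2.resize(im[140:310,130:350,::-1],None,fx=3.5,fy=3.5,interpolation=cv2.INTER_CUBIC))
print(delta(b2w(p,[[-.1,.126,.126],[-.074,.126,.126],[-.047,.126,.148],[-.0245,.126,.158],[-.004,.126,.162]])))"
```

```text
10.125 [0.46049182 0.17729525 0.12379855] [-0.97416214  0.80310895  0.37232524]
(array([[ 0.06,  0.03, -0.04],
       [ 0.05,  2.63, -0.05],
       [ 0.08,  5.33, -2.26],
       [ 0.09,  7.57, -3.27],
       [ 0.09,  9.62, -3.67]]), np.float64(90.18713316235976))
```

View pics/s4.png

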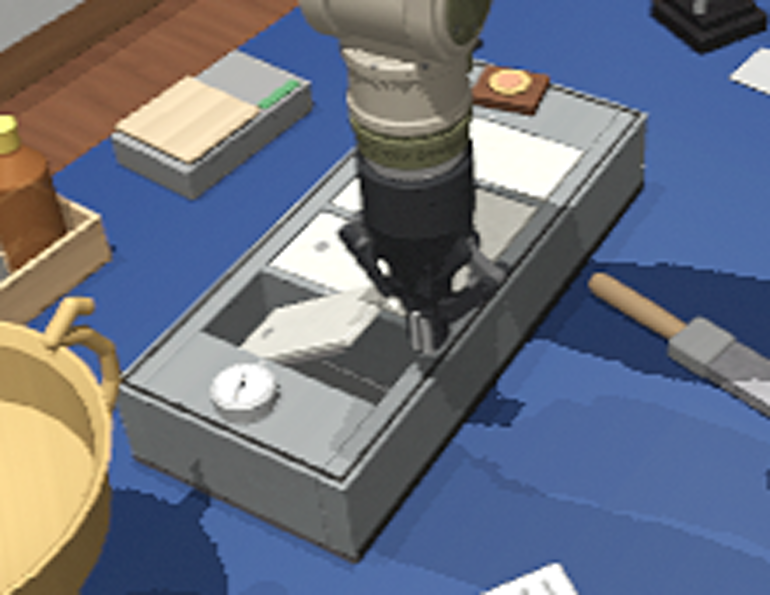

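{"name": "play_rows", "arguments": {"moves": [{"claw": 0, "delta_pos": [0, 0, 0], "twist": -10}, {"claw": 0, "delta_pos": [0, 0, 0], "twist": -20}, {"claw": 0, "delta_pos": [0, 0, 0], "twist": -30}, {"claw": 0, "delta_pos": [0, 0, 0], "twist": -40}, {"claw": 0, "delta_pos": [0, 0, 0], "twist": -50}, {"claw": 0, "delta_pos": [0, 0, 0], "twist": -60}, {"claw": 0, "delta_pos": [0, 0, 0], "twist": -70}, {"claw": 0, "delta_pos": [0, 0, 0], "twist": -80}, {"claw": 0, "delta_pos": [0, 0, 0], "twist": -90}, {"claw": 0, "delta_pos": [0, 0, 0], "twist": -90}]}}

```text
clock: 11.42
tcp_pos: [0.4637, 0.1779, 0.1281]
orientation: [0.001, -0.05, 0.999, 0.009]
wrist_force: [0.5, -0.2, 0.0]
finger_gap: -0.0001
```

```bash
python3 -c "
from h import *
s=get_state();print(s['clock'],s['tcp_pos'],s['wrist_force'])
print(delta(b2w(p,[[x-.001,.126,z] for x,z in ((-.1,.126),(-.0715+.004,.126),(-.0435,.145),(-.021,.155),(0.0005,.16))])))"
```

```text
11.425 [0.46373432 0.17794537 0.12808572] [ 0.50707975 -0.23333159  0.01176543]
(array([[ 0.26,  0.03,  0.21],
       [-2.99,  0.03,  0.22],
       [-5.39,  0.06, -1.68],
       [-7.64,  0.07, -2.67],
       [-9.79,  0.08, -3.17]]), np.float64(-179.91379600942153))
```

{"name": "play_rows", "arguments": {"moves": [{"claw": 0, "delta_pos": [-1.5, 0, 0.2], "twist": 0}, {"claw": 0, "delta_pos": [-3.0, 0, 0.2], "twist": 0}, {"claw": 0, "delta_pos": [-4.2, 0, -0.8], "twist": 0}, {"claw": 0, "delta_pos": [-5.4, 0, -1.7], "twist": 0}, {"claw": 0, "delta_pos": [-6.5, 0, -2.2], "twist": 0}, {"claw": 0, "delta_pos": [-7.6, 0, -2.7], "twist": 0}, {"claw": 0, "delta_pos": [-8.7, 0, -3.0], "twist": 0}, {"claw": 0, "delta_pos": [-9.7, 0, -3.2], "twist": 0}, {"claw": 0, "delta_pos": [-9.7, 0, -3.2], "twist": 0}]}}

```text
clock: 12.55
tcp_pos: [0.5597, 0.187, 0.158]
orientation: [-0.001, -0.051, 0.999, 0.008]
wrist_force: [-1.0, -0.6, -0.8]
finger_gap: 0.0001
```

```bash
python3 -c "
from h import *
import cv2
s=get_state();print(s['clock'],s['tcp_pos'],s['wrist_force'])
im=imaging.read_camera('side');cv2.imwrite('pics/s5.png',cv2.resize(im[140:310,130:350,::-1],None,fx=3.5,fy=3.5,interpolation=cv2.INTER_CUBIC))
print(delta(b2w(p,[[.0055,.126,.16]])))
i=imaging.camera_info('side')
for th in (80,85,90,95):
  t=np.radians(th); e=[.0175-.095*np.cos(t),0,.082+.095*np.sin(t)]
  q=proj(i,b2w(p,[[e[0],.126+.036,e[2]],[e[0],.126-.036,e[2]]])); print(th,((q-[130,140])*3.5).round().tolist())"
```

```text
12.55 [0.55970748 0.18704579 0.15802793] [-0.96404473 -0.57318935 -0.75018379]
(array([[-0.81,  0.08, -0.2 ]]), np.float64(-179.81335075745645))
80 [[268.0, 275.0], [328.0, 215.0]]
85 [[258.0, 270.0], [318.0, 210.0]]
90 [[248.0, 266.0], [309.0, 206.0]]
95 [[239.0, 262.0], [299.0, 203.0]]
```

View pics/s5.png

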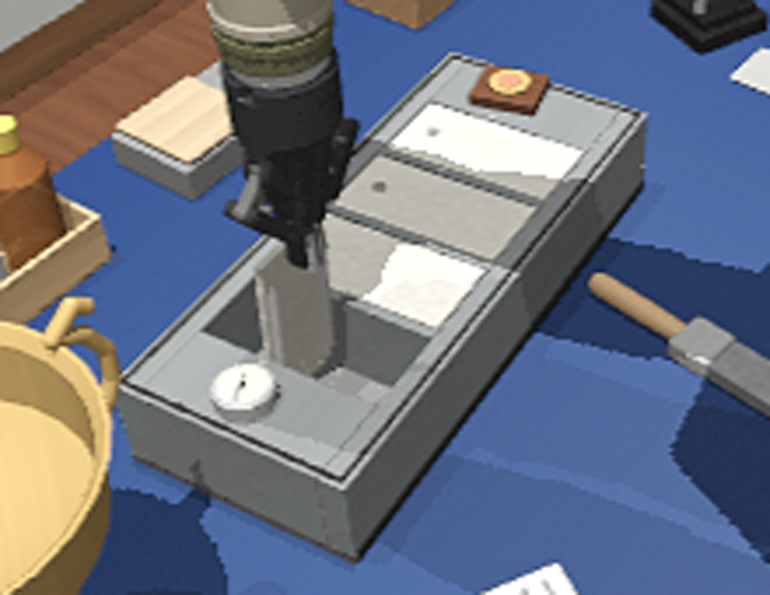

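{"name": "play_rows", "arguments": {"moves": [{"claw": 0, "delta_pos": [-0.5, 0, -0.1], "twist": 0}, {"claw": 0, "delta_pos": [-0.95, 0, -0.1], "twist": 0}, {"claw": 0, "delta_pos": [-0.95, 0, -0.1], "twist": 0}, {"claw": 0, "delta_pos": [-0.95, 0, -0.1], "twist": 0}]}}

```text
clock: 13.1
tcp_pos: [0.5682, 0.188, 0.1592]
orientation: [-0.001, -0.051, 0.999, 0.008]
wrist_force: [-0.5, 0.4, 0.1]
finger_gap: -0.0
```

{"name": "play_rows", "arguments": {"moves": [{"claw": 0, "delta_pos": [3, 0, 0], "twist": 0}, {"claw": 0, "delta_pos": [8, 0, 0], "twist": 0}, {"claw": 0, "delta_pos": [12, 0, -3], "twist": 0}, {"claw": 0, "delta_pos": [12, 6, -8], "twist": 0}, {"claw": 0, "delta_pos": [12, 12, -8], "twist": 0}, {"claw": 0, "delta_pos": [12, 18, -8], "twist": 0}, {"claw": 0, "delta_pos": [12, 18, -8], "twist": 0}, {"claw": 0, "delta_pos": [12, 18, -8], "twist": 0}]}}

```text
clock: 14.1
tcp_pos: [0.4301, 0.3536, 0.2421]
orientation: [-0.001, -0.052, 0.999, 0.008]
wrist_force: [0.7, -0.4, 0.0]
finger_gap: -0.0003
```

```bash
python3 -c "
from h import *
import cv2
s=get_state();print(s['clock'],s['tcp_pos'],s['wrist_force'])
im=imaging.read_camera('side');cv2.imwrite('pics/s6.png',cv2.resize(im[140:310,130:350,::-1],None,fx=3.5,fy=3.5,interpolation=cv2.INTER_CUBIC))
"
```

```text
14.1 [0.4300801  0.35358278 0.24206823] [ 0.65919843 -0.43429789  0.01784331]
```

View pics/s6.png

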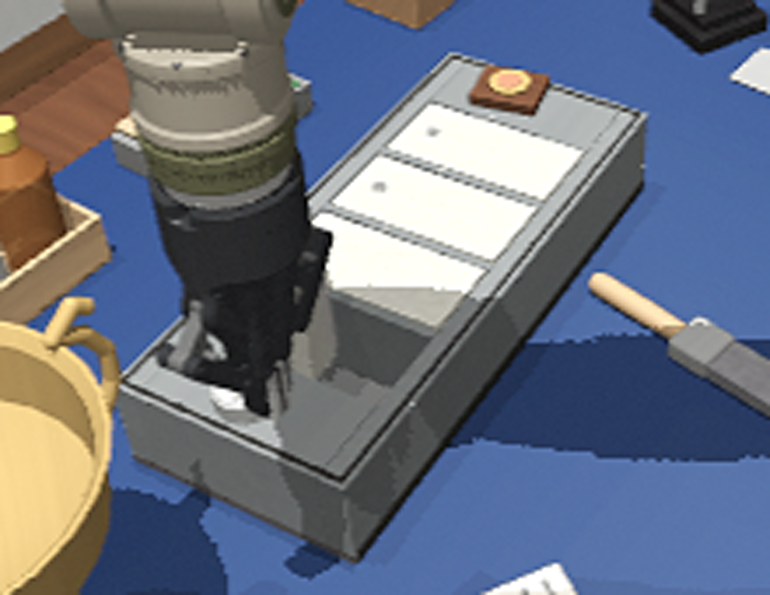

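{"name": "play_rows", "arguments": {"moves": [{"claw": 0, "delta_pos": [0, -6, 0], "twist": 0}, {"claw": 0, "delta_pos": [0, -12, 0], "twist": 0}, {"claw": 0, "delta_pos": [0, -18, 0], "twist": 0}, {"claw": 0, "delta_pos": [0, -24, 0], "twist": 0}, {"claw": 0, "delta_pos": [0, -30, 0], "twist": 0}, {"claw": 0, "delta_pos": [0, -36, 0], "twist": 0}, {"claw": 0, "delta_pos": [0, -36, 0], "twist": 0}, {"claw": 0, "delta_pos": [0, -36, 0], "twist": 0}]}}

```text
clock: 15.15
tcp_pos: [0.4666, -0.0057, 0.2362]
orientation: [-0.001, -0.05, 0.999, 0.009]
wrist_force: [-1.0, -0.7, 0.7]
finger_gap: 0.0
```

```bash
python3 -c "
from h import *
import cv2
s=get_state();print(s['clock'],s['tcp_pos'],s['wrist_force'])
im=imaging.read_camera('side')[:,:,::-1];t=imaging.read_camera('top')[:,:,::-1]
cv2.imwrite('pics/s7.png',cv2.resize(im[140:310,130:350],None,fx=3.5,fy=3.5,interpolation=cv2.INTER_CUBIC))
a=cv2.imread('pics/side0.png');b=cv2.imread('pics/top0.png')
cv2.imwrite('pics/cmp.png',np.vstack([np.hstack([a,im])[80:400],np.hstack([b,t])[120:320]])[:, :][:, ::1] if 0 else cv2.resize(np.vstack([np.hstack([a,im])[80:400],np.hstack([b,t])[120:320]]),(800,371)))
"
```

```text
15.15 [ 0.46660372 -0.0056663   0.23618422] [-1.01199756 -0.70670883  0.73394137]
```

View pics/s7.png

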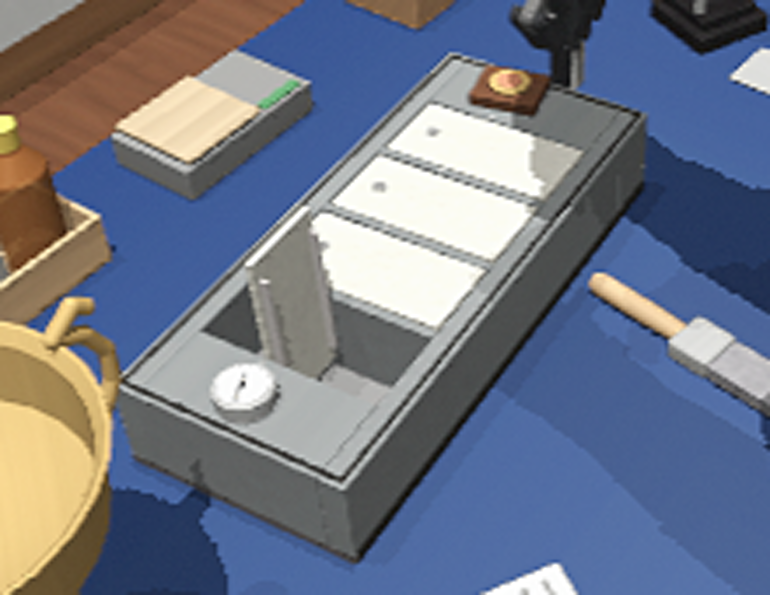

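View pics/cmp.png

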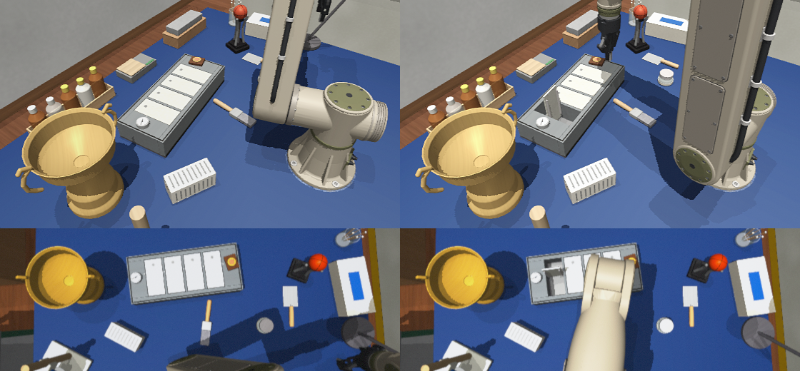

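```bash
python3 -c "
from h import *
import cv2
im=imaging.read_camera('side')[:,:,::-1]; i=imaging.camera_info('side')
x0,y0,f=192,190,13
v=cv2.resize(im[y0:y0+46,x0:x0+40],None,fx=f,fy=f,interpolation=cv2.INTER_CUBIC)
out=[]
for ths in ((),(86,94),(90,)):
  w=v.copy()
  for th in ths:
    t=np.radians(th);c,s=np.cos(t),np.sin(t)
    P=[[.0175+a*c+n*s,y,.082-a*s+n*c] for a in (-.095,) for n,y in ((-.003,.162),(.003,.162),(.003,.09),(-.003,.09))]+[[.0175+n*s,.162,.082+n*c] for n in (-.003,.003)]
    q=((proj(i,b2w(p,P))-[x0-.5,y0-.5])*f).round().astype(int)
    col={86:(0,0,255),90:(0,160,0),94:(255,0,0)}[th]
    cv2.polylines(w,[q[:4]],True,col,1); cv2.line(w,q[0],q[4],col,1); cv2.line(w,q[1],q[5],col,1)
  out.append(cv2.resize(w,(266,306)) if 0 else w[:, :])
o=np.hstack(out[1:]); cv2.imwrite('pics/ov.png',cv2.resize(o,(800,int(800*o.shape[0]/o.shape[1]))))
print(o.shape)"
```

```text
(598, 1040, 3)
```

View pics/ov.png

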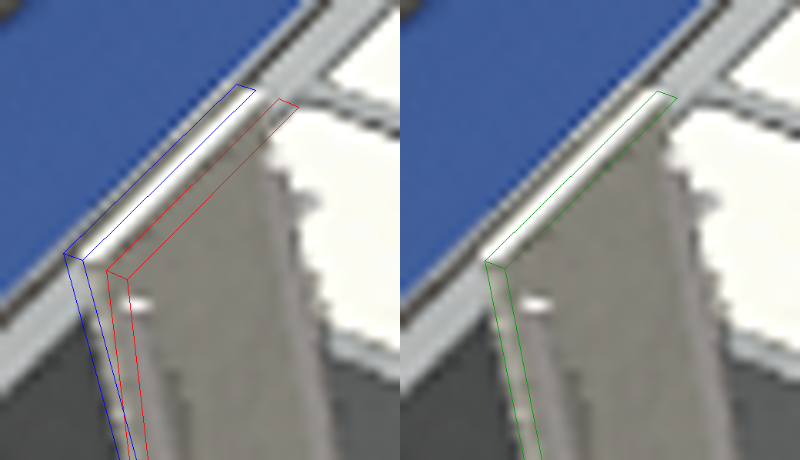

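```bash
python3 -c "
from workcell import env
print(env.hand_in())"
```

```text
the job is handed in; nothing more can be done
None
```

Lid1, the leftmost lid, covered the empty compartment. It now stands upright by itself, and I handed the job in at about 15 s of the 48 s allowed.

- **Finding it:** I pressed the lids at their marks with the closed fingertips, from right to left. Lids 4, 3 and 2 held firm at 12–19 N with about 0.5 mm of give. Lid1 gave way.
- **Tipping and raising:** I pressed lid1's far end down to about 40°. Then I went round to the robot side and pushed the raised near end back.
- **Last checks:** With the arm clear, the overlay on the side picture puts lid1 at about 90–92°, read to within 1–2°. The finger's final position agrees, at about 92°. The before-and-after pictures show the other lids shut, and the loose things that can be seen are where they stood. The arm hid part of the showcase's right side in the last top picture. The wrist force was at noise level (about 1 N).
- **Two slips:**
  - The first press on lid1 landed about 23 mm off centre because the last joint had reached its limit. I turned the gripper and pressed again on the mark.
  - When backing off I first moved left, toward the cup, instead of right. No force registered and the cup did not shift in the pictures.

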